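# Pop open the sample hatch of the analyser

## Task

The particle-size analyser is to be loaded: press the front edge of its large sample hatch gently with a fingertip, one time, far enough for the push-push latch to let go, so that the hatch pops up. Take the hand clear and stand by for two seconds to see that the hatch stays fully open by itself; do not push it shut again. Leave the small lamp hatch beside it shut, and do not pick up or move any of the vials, bottles and other things around.

Things in the scene. Friction and masses are not known exactly. Their poses are not given: they have to be found in the camera images.
- analyser: particle-size analyser, benchtop instrument fixed in place, 300 mm deep (x), 260 wide (y), flat white top deck 130 mm above the table. Origin: centre of its underside; x from its front (sloping panel with dark display) to its back, y to its left seen from the front. In the deck two plain grey hatches, each 9 mm proud: the large sample hatch on the +y side, the small lamp hatch on the -y side
- sample_hatch (a joint): angle (rad) of the large sample hatch: about 0 shut and latched, negative pressed in, 1.2 fully open at its stop, where a spring holds it. Grey plate 74 mm deep (x), 76 wide, 12 thick, hinged along its far (+x) edge. About 3 N pressed at the front edge frees the latch after 3.2 mm, a hard stop comes at 5.6 mm; as the finger withdraws it swings up in about 0.5 s. Pushed fully down again it latches shut
- sample_hatch_press (a point): where to press the sample hatch: on its upper face (three low finger ribs), mid-width, 16 mm behind its front edge, 58 mm from the hinge axis; it moves with the hatch. Hatch shut: 138.5 mm above the table, 34 mm to -x and 50 mm to +y of the analyser's origin; its axes are then those of the analyser (x towards the hinge, z up)
- sample_hatch_pin (a joint): sideways position (m) of the sprung follower pin in the sample hatch's latch, hidden in the well while shut: 0 resting in its notch (latched), about +0.005 once the latch has let go; it goes below -0.002 only if the opened hatch is pushed shut again
- lamp_hatch (a joint): angle of the small lamp hatch in rad: about 0 shut and latched, up to 1.2 open. Plain grey plate, 50 mm deep, 50 mm wide, 12 mm thick, to the right of the sample hatch seen from the front, with its front edge in line with that of the sample hatch; a latch of the same kind. It stays shut
- lamp_hatch_press (a point): upper face of the lamp hatch, in the middle of its width, 16 mm behind its front edge: not to be pressed
- stirrer: hotplate stirrer, fixed in place at the left or right side of the table, 250 x 150 mm, 90 mm tall. Origin: centre of its underside
- vial_1: capped glass sample vial, 27 mm diameter, 50 mm tall, upright on the deck of the analyser, behind the sample hatch. Loose. Origin: centre of its underside
- vial_2: capped glass sample vial like the other (27 mm diameter, 50 mm tall), upright on the deck of the analyser, behind the lamp hatch. Loose. Origin: centre of its underside
- beaker: empty glass beaker, 72 mm diameter, 95 mm tall, upright on the plate of the hotplate stirrer (its rim about 185 mm above the table). Loose. Origin: centre of its underside
- cream_jar: round white cosmetic jar, 60 mm diameter, 50 mm tall, on the table in front of the robot. Loose. Origin: centre of its underside
- dropper: small amber bottle, 38 mm diameter, 85 mm tall, on the table in front of the robot. Loose. Origin: centre of its underside
- cuvette_tray: small white divided tray, 60 x 90 x 30 mm, on the table to the left in front. Loose. Origin: centre of its underside
- spatula: thin steel lab spatula, 180 mm long, lying on the table to the right in front. Loose. Origin: under its middle
- steel_beaker: small steel beaker, 76 mm diameter, 80 mm tall, on the pan of the balance, on the other side of the table from the stirrer (its rim 160 mm above the table). Loose. Origin: centre of its underside

How it is judged:
On the way, in this order (a step that is already met when the one before it is completed fails the run):
1. a fingertip presses the sample hatch in past the point where the latch lets go (value of joint sample_hatch below -0.05 rad and contact force between the fingers and sample_hatch above 0.3 N), for 0.02 s.
2. the hatch has popped and stands fully open for 1.5 s with the robot's hand off it (value of joint sample_hatch above 1.1 rad and contact force between each of the fingers, the arm and sample_hatch below 0.05 N), for 1.5 s.
At the end, for the whole second after the job is handed in: The sample hatch stands open by itself, past 1.1 rad of its 1.2 rad, at rest, with its latch released; the lamp hatch is shut (below 0.1 rad); vials, beaker, jar, bottle, tray, spatula and steel beaker are within 10 mm of where they stood (value of joint sample_hatch above 1.1 rad and velocity of joint sample_hatch between -0.1 and 0.1 rad/s and value of joint lamp_hatch below 0.1 rad and value of joint sample_hatch_pin above 0.003 m and distance of each of vial_1, vial_2, beaker, cream_jar, dropper, cuvette_tray, spatula, steel_beaker from where it was at the start of the episode below 0.01 m); the robot touches nothing.
It fails at once if the sample hatch is pushed shut again after it opened (value of joint sample_hatch_pin below -0.002 m).
It fails at once if the lamp hatch opens (value of joint lamp_hatch above 0.1 rad).
It fails at once if the analyser or a hatch is pressed or struck with more than 50 N (contact force between any of the arm, the fingers and analyser above 50 N).
It fails at once if a vial, the beaker, or another loose thing is lifted, knocked or moved by more than 10 mm (distance of any of vial_1, vial_2, beaker, cream_jar, dropper, cuvette_tray, spatula, steel_beaker from where it was at the start of the episode above 0.01 m).
It also fails if it takes over 32 s, if anything falls off the work surface, if the arm or the gripper's body presses on something with over 40 N, if the wrist force passes 120 N, or if a joint passes its speed limit or range.

## Robot

A 7-joint arm with a two-finger parallel gripper is mounted at the origin on the work surface. World frame = base frame: x ahead of the robot, y to its left, z up, the work surface at z = 0. Lengths are in m, angles in rad, forces in N, time in s.
With the tool pointing down it reaches from about 0.425 to 0.975 m from the base axis. Payload 16.7 kg.
Tool frame: the origin (TCP) lies on the centre line of the jaws, within the pads' length; the fingertips stand 19 mm ahead of it and the grasp point (between the pads) is the TCP; z points along the fingers, y is the direction in which the jaws open and shut (so a half turn about z gives the same grasp; the last joint's range is limited). The gripper opens to 85 mm and grips with 20 to 120 N. Pads are 22 mm wide; open, the fingers measure 114 mm over their backs; the gripper's body (76 mm by 85 mm) begins 54 mm behind the grasp point. The pads swing forward as they close: fully open they stand 13 mm farther back than shut.
Start: joints at [1.131, 0.426, 0.074, 1.606, -0.034, 1.111, -0.067], TCP at [0.194, -0.647, 0.25] pointing down, gripper open.
Joint ranges: [-2.85, 2.85], [-0.5, 2.14], [-1.23, 1.37], [0.21, 2.46], [-1.02, 4.16], [0.16, 2.05], [-2.73, 2.73]. Speed limits (rad/s): [1.89, 1.89, 2.39, 2.39, 3.01, 3.01, 3.01].

## Interface

Orientations are given as [roll, pitch, yaw] about the fixed x, y, z axes, in that order (R = Rz(yaw) Ry(pitch) Rx(roll)).
In Python, from plant import manip, read_camera, calibration gives the robot as it stands.
- The arm moves only by the tool servo_tool, never from a script. Its argument "moves" is a list of rows, each a list of 5 numbers: the finger opening in mm, from 0 to 85.4, then the shift along the tool's x, y, z in mm, then the turn about the tool's z in degrees. In form: [[fingers, dx, dy, dz, twist], ...]. A call has 1 to 20 rows; each row shifts and turns the commanded pose from where the row before left it, along the tool's axes as they then stand; what a row does not reach is not made up. A row lasts 1/8 s, in which the tool goes at most 62.5 mm and 10.7 degrees, less where a joint would pass 70% of its speed; a pose out of reach is approached as far as the arm can. A call with a gripper value outside its range is refused whole. The fingers move at their own pace and stop on an object; "squeeze" is the grip in N (left out, the last holds). Time passes only in rows, so rows that do not move let the fingers close. It gives the time, the measured TCP pose, the force and the opening at its end, in the units of the state.
- manip.state(): the state, without advancing time (a new reading comes with each control period).
- read_camera(name): name is "scene" or "top" or "wrist"; returns (picture, depth): 384x512x3 uint8, red, green, blue; 384x512 float32, m along the optical axis (not along the pixel's ray), 0 where there is no reading.
- calibration(name): a dict with "fx", "fy", "cx", "cy" (pixels), "rvec" (rotation vector, rad) and "tvec" (3), from world to camera coordinates, as OpenCV has them. Camera axes: x right, y down, z forward; pixel columns grow to the right and rows downward; lengths in m; the calibration is good to about 2 mm. A picture is of the moment at which its call begins: read the wrist's pose just before it. calibration takes no time and is no camera call; for the wrist camera it gives the pose at the moment of the call.
- manip.finish_job(): hands the job in, once; it reports no verdict.
The state is a dict: "time": time; "joints": joint angles; "qvel": joint speeds; "tau": joint torques, N m; "tcp_pos": TCP position; "orientation": TCP orientation; "wrist_force": force on the tool from outside, world axes, zero at the start; "wrist_torque": the same for the moment, N m; "width": finger opening in m.
Only numpy, scipy, OpenCV 4.12 (cv2) and the standard library are available. Lean on these libraries where they do the work, as an engineer would, in place of code of your own. Each camera call takes 0.05 s, during which the arm holds its last target. There are 200 camera calls.

## Working session

There is one attempt and no reset: what is moved stays moved. The work goes in short steps, Python scripts to look and compute and a tool call to move; the robot and the scene stay as the last step left them, time stands still between calls to the robot, and variables do not carry over. Pictures are saved under pics/ and viewed, about 8 in all and at most 12, crops included, and the job is handed in when it is done.

Besides the shell and the picture viewer there is one more tool, called after ">>>" as name(argument=value, ...) on one line, values as JSON. servo_tool: Moves the arm, as the interface text tells. Its arguments: {"type":"object","properties":{"moves":{"type":"array","items":{"type":"array","items":{"type":"number"}}},"squeeze":{"type":"number"}},"required":["moves"]}

```bash
mkdir -p pics
cat > h.py <<'E'
import numpy as np, cv2
from plant import manip, read_camera, calibration
def cloud(name):
    p,d=read_camera(name); c=calibration(name); np.savez(f'{name}.npz',p=p,d=d)
    v,u=np.mgrid[:384,:512]
    X=np.stack([(u-c['cx'])/c['fx']*d,(v-c['cy'])/c['fy']*d,d],-1)
    R=cv2.Rodrigues(np.array(c['rvec'],float))[0]
    W=(X-np.array(c['tvec']).ravel())@R
    W[d<=0]=np.nan
    return p,W
E
python3 - <<'E'
from h import *
s=manip.state(); print({k:np.round(v,3) for k,v in s.items()})
ims=[]
for n in ('scene','top'):
    p,W=cloud(n); np.save(n+'_W.npy',W); cv2.imwrite(f'pics/{n}1.png',p[...,::-1])
E
```

```text
{'time': np.float64(0.0), 'joints': array([ 1.131,  0.427,  0.074,  1.607, -0.034,  1.111, -0.067]), 'qvel': array([ 0.002, -0.002, -0.   , -0.001,  0.001, -0.   ,  0.001]), 'tau': array([-0.0000e+00, -9.4983e+01,  3.7610e+00, -4.6353e+01,  1.9000e-02,
        1.0000e-02,  0.0000e+00]), 'tcp_pos': array([ 0.193, -0.646,  0.25 ]), 'orientation': array([-3.14 ,  0.   ,  0.291]), 'wrist_force': array([ 0.761,  0.344, -0.428]), 'wrist_torque': array([-0.01 ,  0.008, -0.039]), 'width': np.float64(0.086)}
```

View pics/top1.png

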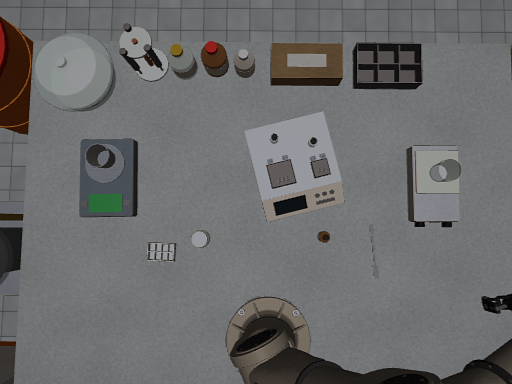

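View pics/scene1.png

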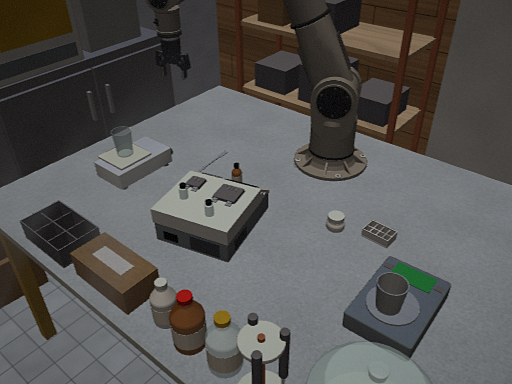

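The top view shows the analyser centred near (295,165). The sample hatch is at about (282,173), the lamp hatch at (320,167), and the vials at (274,138) and (313,141). The gripper is off to the right at (495,300). The scene view agrees.

Run:
```python
from h import *
z=np.load('top.npz');p=z['p'];W=np.load('top_W.npy')
g=cv2.cvtColor(p,cv2.COLOR_RGB2GRAY)
print(W[185,262],W[173,282],W[166,320],W[300,495],W[237,323])
def ray(u,v,zp):
    c=calibration('top');R=cv2.Rodrigues(np.array(c['rvec'],float))[0];t=np.array(c['tvec']).ravel()
    o=-R.T@t; d=R.T@np.array([(u-c['cx'])/c['fx'],(v-c['cy'])/c['fy'],1]); return o+d*(zp-o[2])/d[2]
hsvm=((g>70)&(g<150)).astype('uint8'); hsvm[:150]=0;hsvm[195:]=0;hsvm[:,:255]=0;hsvm[:,335:]=0
hsvm=cv2.morphologyEx(hsvm,cv2.MORPH_OPEN,np.ones((5,5)))
n,l,s,c=cv2.connectedComponentsWithStats(hsvm)
for i in range(1,n):
    if s[i,4]<100: continue
    k=cv2.findContours((l==i).astype('uint8'),0,2)[0][0]
    r=cv2.minAreaRect(k); b=cv2.boxPoints(r)
    print(s[i],r); print(np.round([ray(u,v,.139) for u,v in b],4)); print(ray(*r[0],.139))
# deck
m=(abs(W[...,2]-.130)<.004)&(W[...,0]>.3)&(W[...,0]<1.1)&(abs(W[...,1])<.3)|(abs(W[...,2]-.139)<.005)&(W[...,0]>.3)&(W[...,0]<1.1)&(abs(W[...,1])<.3)
r=cv2.minAreaRect(W[m][:,:2].astype('float32')); print('deck',r,cv2.boxPoints(r))
cv2.imwrite('pics/c.png',cv2.resize(p[100:230,230:360,::-1],None,fx=4.5,fy=4.5,interpolation=cv2.INTER_CUBIC))
```

```text
[0.50729721 0.02377244 0.13267119] [ 0.5450294  -0.03865677  0.14048339] [ 0.56846831 -0.1579979   0.13881175] [ 0.1906837  -0.60299978  0.30722183] [ 0.34496305 -0.17437587  0.08259862]
[310 156  17  17 156] ((318.0, 164.0), (16.0, 16.0), 90.0)
[[ 0.5999 -0.1266  0.139 ]
 [ 0.6003 -0.1769  0.139 ]
 [ 0.5496 -0.1768  0.139 ]
 [ 0.5492 -0.1266  0.139 ]]
[ 0.57472196 -0.1517021   0.139     ]
[267 159  27  27 475] ((280.058837890625, 170.23532104492188), (28.134132385253906, 23.283418655395508), 75.96376037597656)
[[ 0.5878  0.014   0.139 ]
 [ 0.6064 -0.0571  0.139 ]
 [ 0.5202 -0.0789  0.139 ]
 [ 0.5017 -0.0082  0.139 ]]
[ 0.55387734 -0.03256097  0.139     ]
[304 184  31  11 204] ((319.2059020996094, 189.8235321044922), (7.033533096313477, 31.529630661010742), 75.96376037597656)
[[ 0.4916 -0.1049  0.139 ]
 [ 0.5165 -0.2006  0.139 ]
 [ 0.4951 -0.2058  0.139 ]
 [ 0.4703 -0.1103  0.139 ]]
[ 0.49335051 -0.15537158  0.139     ]
deck ((0.7476909756660461, 0.019532889127731323), (0.6488912105560303, 0.3153660297393799), 31.734926223754883) [[ 0.3888133  -0.01701438]
 [ 0.55469275 -0.28523025]
 [ 1.1065687   0.05608016]
 [ 0.9406892   0.32429603]]
```

View pics/c.png

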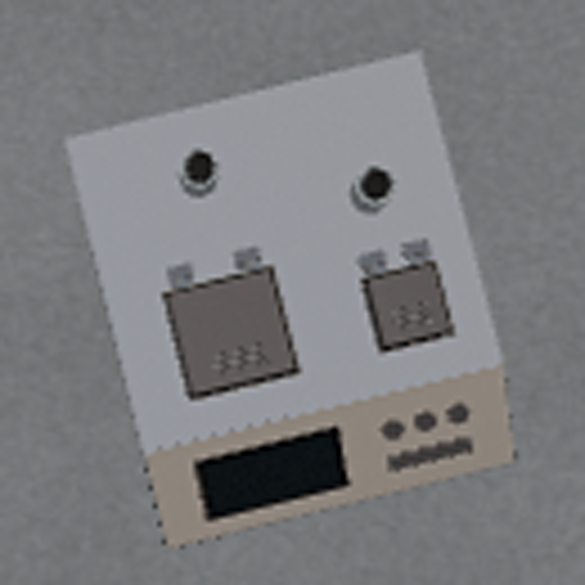

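The crop shows the sample hatch's corners at crop pixels (164,293), (271,266), (299,371) and (191,398), with its ribs at (239,359). The analyser's yaw is about +14°, nearly the tool's own.

```bash
cat >> h.py <<'E'
def ray(n,u,v,zp):
    c=calibration(n);R=cv2.Rodrigues(np.array(c['rvec'],float))[0];t=np.array(c['tvec']).ravel()
    o=-R.T@t; d=R.T@np.array([(u-c['cx'])/c['fx'],(v-c['cy'])/c['fy'],1]); return o+d*(zp-o[2])/d[2]
def delta(P):
    s=manip.state(); r=cv2.Rodrigues(np.zeros(3))[0]
    from scipy.spatial.transform import Rotation as Ro
    return Ro.from_euler('xyz',s['orientation']).inv().apply(np.array(P)-s['tcp_pos'])*1000
E
python3 - <<'E'
from h import *
f=lambda x,y,z=.139: ray('top',230+(x+.5)/4.5-.5,100+(y+.5)/4.5-.5,z)
C=np.array([f(*q) for q in [(164,293),(271,266),(299,371),(191,398)]]); print(np.round(C,4))
ctr=C.mean(0); ax=(C[0]+C[1]-C[2]-C[3]);ax/=np.linalg.norm(ax); print('size',np.linalg.norm(C[1]-C[0]),np.linalg.norm(C[3]-C[0]),'yaw',np.degrees(np.arctan2(ax[1],ax[0])))
P=ctr-.021*ax; print('press',P,'ribs',f(239,359))
D=np.array([f(*q,.130) for q in [(66,138),(421,51),(504,370),(150,455)]]);print(np.round(D,4))
P[2]=.25; print(delta(P))
E
```

```text
[[ 0.5709  0.0116  0.139 ]
 [ 0.5907 -0.0631  0.139 ]
 [ 0.5171 -0.0829  0.139 ]
 [ 0.4975 -0.0079  0.139 ]]
size 0.077270521093362 0.07599595997945287 yaw 14.964008204500653
press [ 0.5237424  -0.04099385  0.139     ] ribs [ 0.52505692 -0.04110096  0.139     ]
[[ 0.6822  0.0822  0.13  ]
 [ 0.7472 -0.1695  0.13  ]
 [ 0.5199 -0.2271  0.13  ]
 [ 0.4579  0.0203  0.13  ]]
[ 4.90002932e+02 -4.85240975e+02  1.97252255e-01]
```

>>> servo_tool(moves=[[0, 20, -20, 0, 0], [0, 30, -30, 0, 0], [0, 35, -35, 0, 0], [0, 35, -35, 0, 0], [0, 35, -35, 0, 0], [0, 35, -35, 0, 0], [0, 35, -35, 0, 0], [0, 35, -35, 0, 0], [0, 35, -35, 0, 0], [0, 35, -35, 0, 0], [0, 35, -35, 0, 0], [0, 35, -35, 0, 0], [0, 35, -35, 0, 0], [0, 30, -30, 0, 0], [0, 20, -20, 0, 0], [0, 5, 0, 0, 0], [0, 0, 0, 0, 0], [0, 0, 0, 0, 0]], squeeze=20)

```text
time: 2.35
tcp_pos: [0.5235, -0.0426, 0.2502]
orientation: [3.141, 0.0, 0.289]
wrist_force: [-0.2, -0.7, 0.8]
width: 0.0001
```

Run:
```python
from h import *
s=manip.state(); print(s['time'],s['tcp_pos'],s['orientation'],s['wrist_force'],s['width'],delta([.5245,-.041,.18]))
a,W=cloud('wrist');np.save('w.npy',W); print(calibration('wrist'))
cv2.imwrite('pics/w2.png',a[...,::-1])
```

```text
2.35 [ 0.52345414 -0.04258068  0.25021758] [3.14148631e+00 4.73760210e-04 2.89304988e-01] [-0.15375551 -0.74127078  0.79851982] 7.108714159742325e-05 [ 1.48660495 -1.22408632 70.21675581]
{'fx': 287.067909999656, 'fy': 287.067909999656, 'cx': 252.39698686580581, 'cy': 189.98879549486068, 'rvec': array([-2.3251523 ,  1.73458477,  0.24901112]), 'tvec': array([-0.19038564,  0.43286479,  0.5173857 ])}
```

View pics/w2.png

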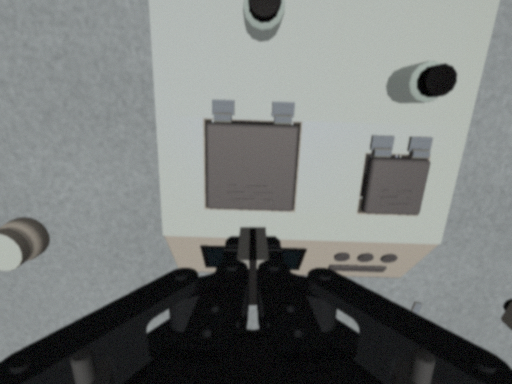

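The wrist view shows the sample hatch with corners at (206,121), (300,123), (294,210) and (207,208), and ribs near (250,192). The closed fingertip at (253,235) is in line with mid-width. The lamp hatch at (395,183) is well clear.

Run:
```python
from h import *
C=np.array([ray('wrist',*q,.139) for q in [(206,121),(300,123),(294,210),(207,208)]])
ax=(C[0]+C[1]-C[2]-C[3]);ax/=np.linalg.norm(ax);ctr=C.mean(0);P=ctr-.021*ax
print(np.round(C,4),P,np.degrees(np.arctan2(ax[1],ax[0])),ray('wrist',250,191,.139),ray('top',282.7,179.4,.139))
W=np.load('w.npy');print(W[190,250],W[160,250])
P[2]=.18;print(delta(P))
```

```text
[[ 0.5704  0.0098  0.139 ]
 [ 0.5903 -0.0626  0.139 ]
 [ 0.5189 -0.082   0.139 ]
 [ 0.4991 -0.0089  0.139 ]] [ 0.5243719  -0.04133459  0.139     ] 14.909982159151502 [ 0.52453071 -0.04034608  0.139     ] [ 0.52502125 -0.04103149  0.139     ]
[ 0.52521876 -0.04013897  0.13841436] [ 0.55018026 -0.03278165  0.13868439]
[ 1.18850786 -0.89330484 70.30817303]
```

>>> servo_tool(moves=[[0, 1, -1, 15, 0], [0, 0, 0, 20, 0], [0, 0, 0, 20, 0], [0, 0, 0, 10, 0], [0, 0, 0, 5, 0], [0, 0, 0, 0, 0], [0, 0, 0, 0, 0]])

```text
time: 3.28
tcp_pos: [0.5249, -0.0403, 0.1808]
orientation: [3.141, -0.001, 0.291]
wrist_force: [0.2, 0.2, 0.0]
width: -0.0
```

>>> servo_tool(moves=[[0, 0, 0, 10, 0], [0, 0, 0, 10, 0], [0, 0, 0, 1, 0], [0, 0, 0, 0, 0]])

```text
time: 3.78
tcp_pos: [0.5245, -0.0402, 0.1592]
orientation: [-3.141, 0.0, 0.291]
wrist_force: [0.3, 0.3, -0.0]
width: 0.0002
```

>>> servo_tool(moves=[[0, 0, 0, 1, 0], [0, 0, 0, 1, 0], [0, 0, 0, 1, 0], [0, 0, 0, 0, 0]])

```text
time: 4.28
tcp_pos: [0.5246, -0.0403, 0.1564]
orientation: [3.142, -0.0, 0.291]
wrist_force: [-0.6, 0.1, 3.7]
width: -0.0002
```

>>> servo_tool(moves=[[0, 0, 0, 1, 0], [0, 0, 0, 0, 0]])

```text
time: 4.53
tcp_pos: [0.5245, -0.0403, 0.1553]
orientation: [-3.142, 0.0, 0.291]
wrist_force: [-1.0, -1.5, 1.5]
width: 0.0005
```

>>> servo_tool(moves=[[0, 0, 0, 1, 0], [0, 0, 0, 1, 0], [0, 0, 0, 0, 0]])

```text
time: 4.9
tcp_pos: [0.5245, -0.0403, 0.1532]
orientation: [-3.142, 0.0, 0.291]
wrist_force: [-2.2, -2.0, 4.2]
width: -0.0
```

>>> servo_tool(moves=[[0, 0, 0, 0.5, 0], [0, 0, 0, 0, 0]])

```text
time: 5.15
tcp_pos: [0.5245, -0.0403, 0.1529]
orientation: [-3.142, 0.0, 0.291]
wrist_force: [-3.1, -1.5, 4.6]
width: 0.0003
```

>>> servo_tool(moves=[[0, 0, 0, 0.5, 0], [0, 0, 0, 0, 0]])

```text
time: 5.4
tcp_pos: [0.5246, -0.0404, 0.1527]
orientation: [3.141, 0.0, 0.291]
wrist_force: [-5.8, -1.5, 11.4]
width: -0.0002
```

The force has risen to 11 N at the hard stop, so the hatch is past its release point. I'll withdraw up and toward the front.

>>> servo_tool(moves=[[0, 0, 0, -4, 0], [0, -30, 0, -15, 0], [0, -30, 0, -25, 0], [0, -20, 0, -35, 0], [0, 0, 0, -35, 0], [0, 0, 0, -20, 0], [0, 0, 0, 0, 0], [0, 0, 0, 0, 0]])

```text
time: 6.4
tcp_pos: [0.4477, -0.0631, 0.2857]
orientation: [-3.141, 0.001, 0.291]
wrist_force: [0.2, -0.8, -0.5]
width: -0.0
```

Run:
```python
from h import *
s=manip.state(); print(s['time'],s['tcp_pos'],s['wrist_force'])
a,W=cloud('scene');b,_=cloud('top');w,_=cloud('wrist')
z=lambda i:cv2.resize(np.ascontiguousarray(i[...,::-1]),(390,293),interpolation=cv2.INTER_CUBIC)
cv2.imwrite('pics/o3.png',np.vstack([np.hstack([z(a[150:270,130:290]),z(b[100:250,230:430])]),np.hstack([z(w),z(a)])]))
```

```text
6.4 [ 0.44769468 -0.063132    0.28565215] [ 0.16024772 -0.84677576 -0.54155482]
```

View pics/o3.png

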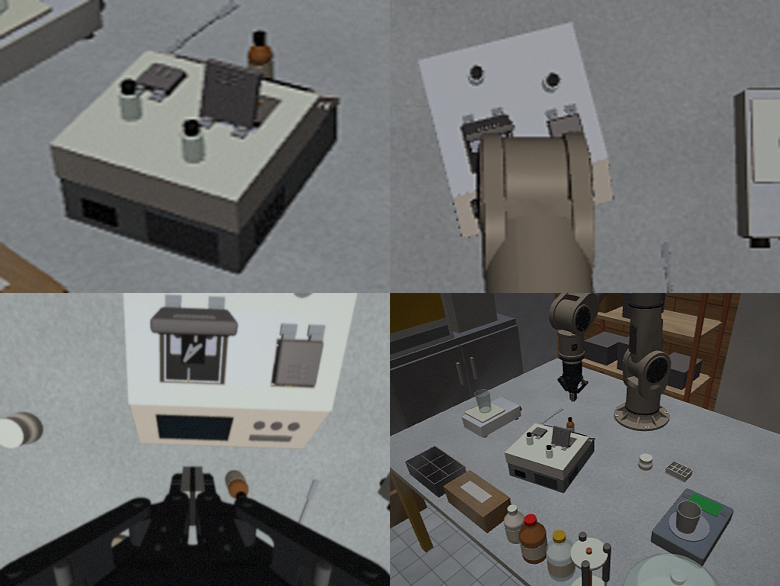

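The hatch stands open (scene crop, at 230,90), the lamp hatch is shut and the vials are upright. The hand is clear in front and above. I'll stand by now.

>>> servo_tool(moves=[[0, 0, 0, 0, 0], [0, 0, 0, 0, 0], [0, 0, 0, 0, 0], [0, 0, 0, 0, 0], [0, 0, 0, 0, 0], [0, 0, 0, 0, 0], [0, 0, 0, 0, 0], [0, 0, 0, 0, 0], [0, 0, 0, 0, 0], [0, 0, 0, 0, 0], [0, 0, 0, 0, 0], [0, 0, 0, 0, 0], [0, 0, 0, 0, 0], [0, 0, 0, 0, 0], [0, 0, 0, 0, 0], [0, 0, 0, 0, 0], [0, 0, 0, 0, 0], [0, 0, 0, 0, 0], [0, 0, 0, 0, 0], [0, 0, 0, 0, 0]])

```text
time: 9.05
tcp_pos: [0.4479, -0.0632, 0.2863]
orientation: [-3.142, -0.0, 0.291]
wrist_force: [-0.8, 0.6, 0.1]
width: -0.0001
```

Run:
```python
from h import *
old=np.load('scene.npz')['p'].astype(int)
a,W=cloud('scene'); s=manip.state(); print(s['time'],s['tcp_pos'],s['wrist_force'])
print('px changed vs last scene in analyser region',(abs(a.astype(int)-old).max(-1)>40)[150:270,130:290].sum())
# hatch plane: points above deck around the hatch
o=np.array([.5245,-.041]);x=np.array([np.cos(.2607),np.sin(.2607)]);y=np.array([-x[1],x[0]])
q=W[...,:2]-o; X=q@x;Y=q@y;Z=W[...,2]
m=(abs(Y)<.036)&(X>0)&(X<.075)&(Z>.15)&(Z<.22)
A=np.polyfit(Z[m],X[m],1); print(m.sum(),'angle',np.arctan2(1,A[0]),'top z',Z[m].max())
m2=(abs(Y+.105)<.04)&(X>-.01)&(X<.03)&(Z>.12);print('lamp z max',np.nanmax(Z[m2]))
```

```text
9.1 [ 0.4479694  -0.06321752  0.28636945] [ 0.47323618 -0.31031777 -0.02376803]
px changed vs last scene in analyser region 0
408 angle 1.9509793903362547 top z 0.20760609103590089
lamp z max 0.14396115126287146
```

The fitted angle is pi − 1.951 = 1.19 rad, so the hatch is at its stop. The lamp hatch is flat.

```bash
python3 -c "
from plant import manip
print(manip.finish_job())"
```

```text
the job is handed in; nothing more can be done
None
```

I pressed the sample hatch once with the closed fingertips, and it popped fully open and stayed open. I then handed the job in, and no verdict is reported.

- **Press:** I pushed at the finger ribs down to the hard stop. The highest force reading was about 11 N in z (about 13 N in all), and the hand then withdrew up and toward the front.
- **Hatch after 2.5 s of standing by:** depth measurements put it at about 1.19 rad of its 1.2 rad. The analyser area looked the same as in the picture taken just after the withdrawal.
- **Lamp hatch:** it is shut. Its highest depth point was about 144 mm against a nominal 139 mm, which I take as depth noise, since the picture shows it flat.
- **Other things:** the vials stood upright in the last pictures, and the hand's path stayed clear of the loose things. I did not measure each one's position afterwards.
- **Hand:** it is clear of everything, and the wrist force is about zero.

No check failed. I could not see the latch pin directly, so its release is inferred from the hatch standing open.

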